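# Strip a tape roll off its spindle

## Robot

A 6-joint arm with a two-finger parallel gripper is mounted at the origin on the work surface. World frame = base frame: x ahead of the robot, y to its left, z up, the work surface at z = 0. Lengths are in m, angles in rad, forces in N, time in s.
With the tool pointing down it reaches from about 0.275 to 0.775 m from the base axis. Payload 14.6 kg.
Tool frame: the origin (TCP) lies on the centre line of the jaws, within the pads' length; the fingertips stand 22 mm ahead of it and the grasp point (between the pads) lies 3 mm ahead of it; z points along the fingers, y is the direction in which the jaws open and shut (so a half turn about z gives the same grasp; the last joint's range is limited). The gripper opens to 85 mm and grips with 20 to 120 N. Pads are 22 mm wide; open, the fingers measure 114 mm over their backs; the gripper's body (76 mm by 85 mm) begins 54 mm behind the grasp point. The pads swing forward as they close: fully open they stand 13 mm farther back than shut.
Start: joints at [0.967, 0.263, -0.048, 1.259, 0, 1.415], TCP at [0.228, 0.473, 0.253] pointing down, gripper open.
Joint ranges: [-2.65, 2.65], [-0.89, 1.7], [-1.18, 1.37], [-2.13, 2.11], [-1.35, 1.29], [-3.14, 3.14]. Speed limits (rad/s): [1.89, 1.89, 2.57, 2.79, 3.14, 3.14].

## Interface

Orientations are given as a unit quaternion [x, y, z, w].
In Python, from cell import status, imaging, job gives the robot as it stands. The module is installed in compiled form; this text tells all that it offers.
- The arm moves only by the tool step_arm, never from a script. Its arguments are lists of equal length, an entry for each row: "xyz": the shift along the tool's x, y, z in mm, a list of three; "roll": the turn about the tool's z in degrees; "grip": the finger opening in mm, from 0 to 85.4. A call has 1 to 8 rows; each row is the pose to reach, as a shift and turn from the pose commanded when the call began, along the tool's axes at that moment; what a row does not reach only later rows make up. A row lasts 1/8 s, in which the tool goes at most 62.5 mm and 10.7 degrees, less where a joint would pass 70% of its speed; a pose out of reach is approached as far as the arm can. A call with a gripper value outside its range is refused whole. The fingers move at their own pace and stop on an object; "grip_force" is the grip in N (left out, the last holds). Time passes only in rows, so rows that repeat a pose let the fingers close. It gives the time, the measured TCP pose, the force and the opening at its end, in the units of the state.
- status.state(): the state, without advancing time (a new reading comes with each control period).
- imaging.get_image(name): name is "scene" or "top"; returns the picture (400x640x3 uint8, red, green, blue); there is no depth.
- imaging.camera_params(name): a dict with "camera_matrix" (3x3 intrinsics, pixels), "world_from_camera" (4x4, takes a point from camera to world coordinates). Camera axes: x right, y down, z forward; pixel columns grow to the right and rows downward; lengths in m; the calibration is good to about 2 mm. A picture is of the moment at which its call begins. camera_params takes no time and is no camera call.
- job.job_done(): hands the job in, once; it reports no verdict.
The state is a dict: "time_s": time; "joint_pos": joint angles; "joint_velocities": joint speeds; "joint_efforts": joint torques, N m; "position": TCP position; "tool_rot": TCP orientation; "ft_force": force on the tool from outside, world axes, zero at the start; "moment": the same for the moment, N m; "opening": finger opening in m.
Only numpy, scipy, OpenCV 4.12 (cv2) and the standard library are available. Lean on these libraries where they do the work, as an engineer would, in place of code of your own. Each camera call takes 0.05 s, during which the arm holds its last target.

## Task

Take the orange tape roll off the upright spindle of the core stripper: press the red pad all the way down, so that the steel plate lifts the roll clear of the spindle, then push the roll across onto the aluminium take-off shelf until it lies flat and wholly on the shelf. Leave the other things on the bench where they are.

Things in the scene. Friction and masses are not known exactly. Their poses are not given: they have to be found in the camera images.
- stripper: the core stripper: fixed yellow-painted frame with a base 180 x 460 x 18 mm on the bench. Origin: on the bench surface, on the spindle's axis; z up. In its frame: spindle (70 mm diameter, top at z = 87 mm) at x = y = 0; press pad at y = -165 mm; shelf at y = +70 to +230 mm. Two fixed guide posts, 10 mm diameter, top at z = 106 mm, at x = -80 and +80 mm. The roll is pushed along +y, between them
- roll: the orange wound tape roll, a rigid ring: outer diameter 110 mm, core hole 76 mm, 50 mm high, about 0.25 kg. Too wide to grasp. Origin: centre of its underside; its z axis is the ring's axis. At the start it lies flat on the lowered plate, round the spindle; spindle top 7 mm above roll top. On the raised plate the roll's underside is at z = 94 mm and its top at 144 mm
- press (a joint): travel of the red press pad, m: 0 up (start), 0.064 fully down at its stop. It drives the lifting plate up by the same amount, and stays wherever it is left. Takes about 10 N; nothing springs back
- pad_top (a point): centre of the top of the red press pad, a flat disc of 52 mm diameter on a steel stem, over a grey block (56 x 56 mm, top at z = 68 mm); top of the pad at z = 135 mm when up, 71 mm when fully down
- lifter (a joint): height of the steel lifting plate above its lowest place, m: 0 at the start, 0.064 fully up; the roll clears the spindle from 0.060 on
- plate_top (a point): centre of the top of the square steel lifting plate (124 x 124 mm, 8 mm thick, round hole for the spindle); z = 30 mm lowered, 94 mm raised
- spindle_top (a point): centre of the spindle's top, 87 mm above the bench
- shelf_center (a point): centre of the top of the take-off shelf, 150 mm from the spindle in the stripper's +y; top at z = 88 mm, 6 mm below the raised plate. 160 mm long in y, 136 mm wide between side rims; rims at both sides and the far end rise 12 mm, open towards the spindle. End rim's inner face at y = 223 mm: a roll against it has its centre at y = 168; it is wholly on the shelf from y = 125 on
- spare_roll: bystander: cream roll lying flat on the bench beyond the stripper, 100 mm diameter, 48 mm high. Origin: centre of its underside
- core_tube: bystander: cardboard core standing upright beyond the stripper, 48 mm diameter, 100 mm high. Origin: centre of its underside
- squeegee: bystander: flat blue squeegee 75 x 110 x 16 mm on the robot's side of the stripper. Origin: centre of its underside
- carton: bystander: cardboard carton 130 x 90 x 75 mm. Origin: centre of its underside
- screwdriver: bystander: screwdriver with a yellow handle, 170 mm long, lying. Origin: underside
- pen_cup: bystander: black cup, 76 mm diameter, 95 mm high. Origin: centre of its underside

How it is judged:
On the way:
1. the pad pressed down and the roll lifted on the plate clear of the spindle, still above it (value of joint lifter above 0.06 m and z of roll in the frame of stripper above 0.088 m and horizontal distance between roll and spindle_top below 0.02 m), for 0.2 s.
At the end, for the whole second after the job is handed in: the orange roll lies flat (within 0.05 rad) and at rest on the take-off shelf, wholly on it: its centre at 122 to 172 mm from the spindle axis in the stripper's y, within 18 mm of the shelf's centre line (as the rims allow), its underside within 4 mm of the shelf's surface (y of roll in the frame of stripper between 0.122 and 0.172 m and x of roll in the frame of stripper between -0.018 and 0.018 m and z of roll in the frame of stripper between 0.084 and 0.092 m and angle between roll's own z axis and vertical below 0.05 rad and linear speed of roll below 0.01 m/s); the robot touches nothing.
It fails at once if a bystander (cream roll, cardboard core, squeegee, carton, screwdriver or cup) shifted by more than 25 mm (distance of any of spare_roll, core_tube, squeegee, carton, screwdriver, pen_cup from where it was at the start of the episode above 0.025 m).
It also fails if it takes over 45 s, if anything falls off the work surface, if the arm or the gripper's body presses on something with over 40 N, if the wrist force passes 120 N, or if a joint passes its speed limit or range.

## Working session

There is one attempt and no reset: what is moved stays moved. The work goes in short steps, Python scripts to look and compute and a tool call to move; the robot and the scene stay as the last step left them, time stands still between calls to the robot, and variables do not carry over. Pictures are saved under pics/ and viewed, and the job is handed in when it is done.

Besides the shell and the picture viewer there is one more tool, called after "Emit:" as name(argument=value, ...), one argument or row to a line, values as JSON. step_arm: Moves the arm, as the interface text tells. Its arguments: {"type":"object","properties":{"xyz":{"type":"array"},"roll":{"type":"array"},"grip":{"type":"array"},"grip_force":{"type":"number"}},"required":["xyz","roll","grip"]}

```bash
mkdir -p pics; python3 - <<'E'
from cell import status, imaging
import cv2,numpy as np
np.set_printoptions(precision=4,suppress=True)
for n in("scene","top"):
    im=imaging.get_image(n); cv2.imwrite(f"pics/{n}0.png",im[...,::-1])
    p=imaging.camera_params(n); print(n,np.array(p["camera_matrix"]),np.array(p["world_from_camera"]))
s=status.state()
for k,v in s.items(): print(k,np.round(v,4))
E
```

```text
scene [[449.147    0.     321.3852]
 [  0.     449.147  198.3794]
 [  0.       0.       1.    ]] [[-0.7187  0.4367 -0.5411  1.3312]
 [ 0.6951  0.4684 -0.5453  0.7626]
 [ 0.0153 -0.768  -0.6402  1.0099]
 [ 0.      0.      0.      1.    ]]
top [[472.6988   0.     317.9123]
 [  0.     472.6988 196.7178]
 [  0.       0.       1.    ]] [[ 0.0521 -0.9749  0.2162  0.2783]
 [-0.9986 -0.0507  0.0119 -0.004 ]
 [-0.0006 -0.2166 -0.9763  1.3747]
 [ 0.      0.      0.      1.    ]]
time_s 0.1
joint_pos [ 0.9667  0.2635 -0.0488  1.2594 -0.      1.4155]
joint_velocities [-0.0007 -0.0016  0.0028  0.001   0.0007 -0.0008]
joint_efforts [  0.0033 -63.8578  38.5064   0.0099  -0.0001   0.    ]
position [0.2277 0.4728 0.2529]
tool_rot [ 0.2225  0.9749 -0.0004 -0.0002]
ft_force [ 0.5856 -0.0745 -0.1897]
moment [-0.042   0.0221  0.0207]
opening 0.0854
```

View pics/scene0.png

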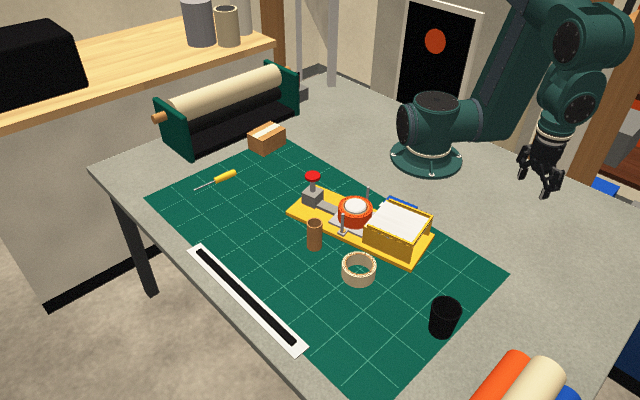

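View pics/top0.png

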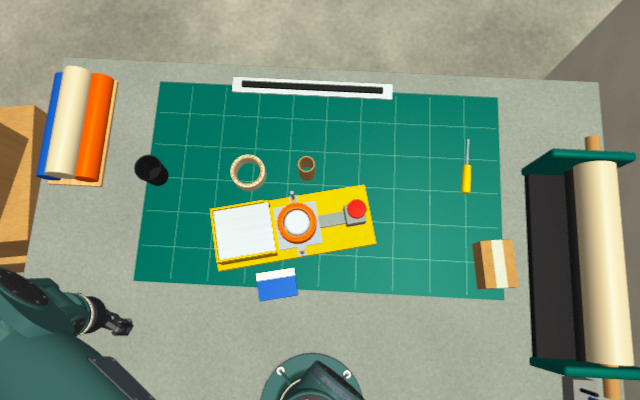

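The scene view has the red pad at about (312,176), the orange roll at (354,210) and the shelf at (397,228). The top view has the pad at (356,209), the roll at (297,222), the shelf at (244,233), and the guide posts at about (292,194) and (302,253).

```bash
cat > h.py <<'E'
from cell import status, imaging
import cv2,numpy as np
np.set_printoptions(precision=4,suppress=True)
P={n:imaging.camera_params(n) for n in("scene","top")}
def ray(n,uv):
    K=np.array(P[n]["camera_matrix"]);T=np.array(P[n]["world_from_camera"])
    d=T[:3,:3]@np.linalg.solve(K,[uv[0],uv[1],1.]);return T[:3,3],d
def onz(n,uv,z):
    o,d=ray(n,uv);return o+d*(z-o[2])/d[2]
def tri(a,b):
    o1,d1=ray("scene",a);o2,d2=ray("top",b)
    s=np.linalg.lstsq(np.c_[d1,-d2],o2-o1,rcond=None)[0]
    p,q=o1+s[0]*d1,o2+s[1]*d2
    return (p+q)/2,np.linalg.norm(p-q)
def mask(im,lo,hi,box):
    h=cv2.cvtColor(im,cv2.COLOR_RGB2HSV);m=cv2.inRange(h,lo,hi)
    k=np.zeros_like(m);x0,y0,x1,y1=box;k[y0:y1,x0:x1]=m[y0:y1,x0:x1]
    return k
def blob(m):
    c=max(cv2.findContours(m,cv2.RETR_EXTERNAL,cv2.CHAIN_APPROX_NONE)[0],key=cv2.contourArea)
    M=cv2.moments(c);return np.array([M["m10"]/M["m00"],M["m01"]/M["m00"]]),c
E
python3 - <<'E'
from h import *
ims=[cv2.imread(f"pics/{n}0.png")[...,::-1] for n in("scene","top")]
for im,(x,y),n in zip(ims,[(312,176),(356,209)],["s","t"]): print(n,im[y,x], cv2.cvtColor(im[y:y+1,x:x+1].copy(),cv2.COLOR_RGB2HSV))
a=cv2.resize(ims[0][160:280,270:450],None,fx=4,fy=4,interpolation=cv2.INTER_NEAREST)
b=cv2.resize(ims[1][180:305,200:385],None,fx=4,fy=4,interpolation=cv2.INTER_NEAREST)
cv2.imwrite("pics/sz.png",a[...,::-1]);cv2.imwrite("pics/tz.png",b[...,::-1])
pad=[blob(mask(im,(0,180,140),(4,255,255),bx)) for im,bx in zip(ims,[(295,165,330,195),(340,195,375,225)])]
for p in pad: print(p[0],cv2.contourArea(p[1]),cv2.boundingRect(p[1]))
print("pad",tri(pad[0][0],pad[1][0]), onz("scene",pad[0][0],.135),onz("top",pad[1][0],.135))
wh=[blob(mask(im,(0,0,170),(180,60,255),bx)) for im,bx in zip(ims,[(338,190,375,222),(275,202,318,242)])]
for p in wh: print(p[0],cv2.contourArea(p[1]),cv2.boundingRect(p[1]))
print("spin",tri(wh[0][0],wh[1][0]),onz("scene",wh[0][0],.087),onz("top",wh[1][0],.087))
sh=[blob(mask(im,(0,0,150),(180,60,255),bx)) for im,bx in zip(ims,[(365,195,440,250),(205,195,277,275)])]
for p in sh: print(p[0],cv2.contourArea(p[1]),cv2.boundingRect(p[1]))
print("shelf",tri(sh[0][0],sh[1][0]),onz("top",sh[1][0],.088))
ro=[blob(mask(im,(3,150,150),(14,255,255),bx)) for im,bx in zip(ims,[(330,185,380,235),(270,195,325,248)])]
print("roll top-cam",ro[1][0],cv2.boundingRect(ro[1][1]),onz("top",ro[1][0],.08))
E
```

```text
s [240  49  44] [[[  1 208 240]]]
t [249  54  38] [[[  2 216 249]]]
[312.0967 175.0345] 96.5 (305, 171, 15, 9)
[356.3692 208.8711] 218.5 (348, 200, 18, 18)
pad (array([ 0.5263, -0.0937,  0.1292]), np.float64(0.0002083225392755177)) [ 0.5316 -0.0881  0.135 ] [ 0.525  -0.0932  0.135 ]
[355.0052 205.1819] 224.5 (345, 198, 21, 15)
[296.4121 221.8639] 453.0 (284, 210, 26, 25)
spin (array([0.4906, 0.0677, 0.08  ]), np.float64(0.00024609194805845193)) [0.4969 0.0731 0.087 ] [0.4895 0.0672 0.087 ]
[397.4636 220.7246] 1297.0 (365, 199, 64, 43)
[243.5672 230.4728] 2625.0 (213, 203, 63, 56)
shelf (array([0.4575, 0.211 , 0.0885]), np.float64(0.0012084428902132468)) [0.4579 0.2105 0.088 ]
roll top-cam [289.9561 223.9606] (278, 203, 38, 40) [0.4839 0.0851 0.08  ]
```

View pics/sz.png

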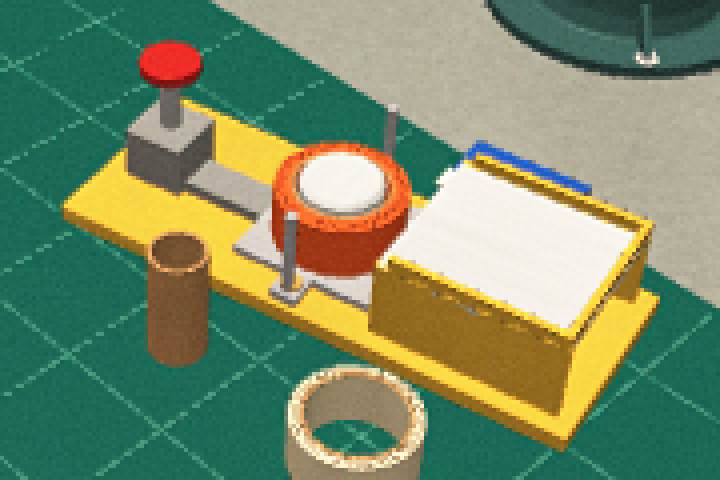

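View pics/tz.png

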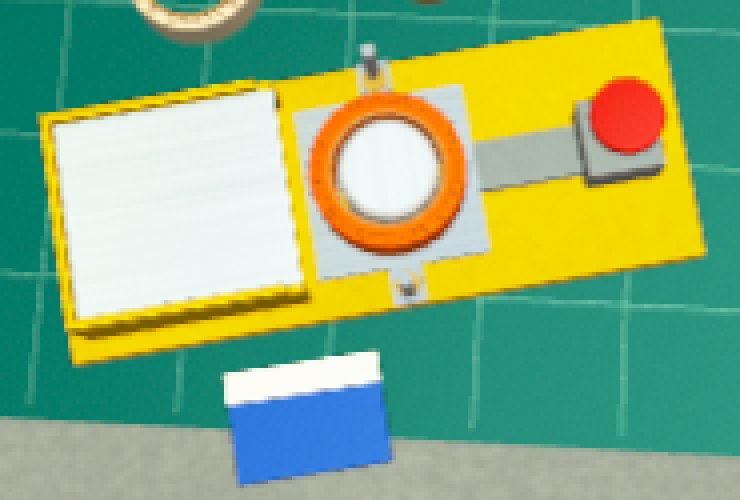

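Stripper axis check: in the top camera the pad lies 164 mm from the spindle (nominal 165), and its +y points along (-0.215, 0.977) in world. The two cameras disagree by about 6 mm, so I'll compare them against the gripper once it hovers over the pad.

Emit:
step_arm(
  xyz=[
    [-60,-44,0],
    [-120,-88,0],
    [-180,-133,0],
    [-230,-170,0],
    [-280,-206,0],
    [-330,-243,0],
    [-380,-280,0],
    [-430,-317,0],
  ],
  roll=[7,14,21,28,35,42,48,52],
  grip=[0,0,0,0,0,0,0,0],
)

```text
time_s: 1.1
position: [0.4622, 0.029, 0.2532]
tool_rot: [0.629, 0.778, 0.0, -0.0]
ft_force: [-0.0, 1.1, 0.0]
opening: 0.0002
```

```bash
cat > go.py <<'E'
from h import *
from scipy.spatial.transform import Rotation as Ro
def to(t):
    s=status.state();R=Ro.from_quat(s["tool_rot"]).as_matrix()
    print("t",s["time_s"],"pos",np.array(s["position"]),"open",s["opening"],"F",np.array(s["ft_force"]))
    y=R[:,1];print("tool y az",np.degrees(np.arctan2(y[1],y[0])),"down",R[:,2], "q",np.array(s["joint_pos"]))
    print("shift mm",R.T@(np.array(t)-s["position"])*1000)
E
python3 -c "
from go import *
to([.528,-.091,.20])"
```

```text
t 1.1 pos [0.4622 0.029  0.2532] open 0.0002157764549598467 F [-0.0038  1.0527  0.0081]
tool y az 12.106558064563723 down [ 0.0001  0.0001 -1.    ] q [-0.1136  0.1571 -0.1895  1.2242  0.0001  1.2459]
shift mm [-131.1573   39.1434   53.2306]
```

Emit:
step_arm(
  xyz=[
    [-50,15,10],
    [-100,30,25],
    [-131,39,45],
    [-131,39,53],
    [-131,39,53],
  ],
  roll=[0,0,0,0,0],
  grip=[0,0,0,0,0],
)

```text
time_s: 1.72
position: [0.527, -0.088, 0.1998]
tool_rot: [0.627, 0.779, -0.0, -0.001]
ft_force: [-0.5, 0.0, -0.4]
opening: -0.0001
```

```bash
python3 - <<'E'
from go import *
to([.528,-.091,.16])
s=status.state();tip=np.array(s["position"])-[0,0,.022]
for n,c in(("scene",(270,110)),("top",(290,150))):
    im=imaging.get_image(n);T=np.array(P[n]["world_from_camera"]);K=np.array(P[n]["camera_matrix"])
    out=cv2.resize(im[c[1]:c[1]+130,c[0]:c[0]+160],None,fx=4,fy=4,interpolation=cv2.INTER_NEAREST)
    q=np.linalg.inv(T)@np.r_[tip,1];u=K@q[:3];u=u[:2]/u[2];print(n,u)
    cv2.drawMarker(out,tuple(int(v) for v in (u-c)*4+2),(255,0,255),0,16,1)
    cv2.imwrite(f"pics/{n}1.png",out[...,::-1])
E
```

```text
t 1.725 pos [ 0.527  -0.088   0.1998] open -0.00013083829112199498 F [-0.5217  0.0123 -0.3714]
tool y az 12.290712040166026 down [-0.0015  0.0006 -1.    ] q [-0.3181  0.3018 -0.1399  1.1308  0.0001  1.0382]
shift mm [-3.1824  0.3839 39.8211]
scene [313.215  163.6943]
top [355.6895 204.8502]
```

View pics/scene1.png

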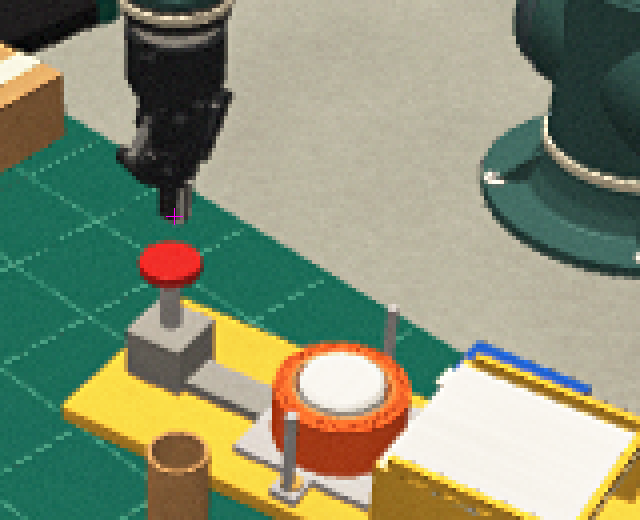

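View pics/top1.png

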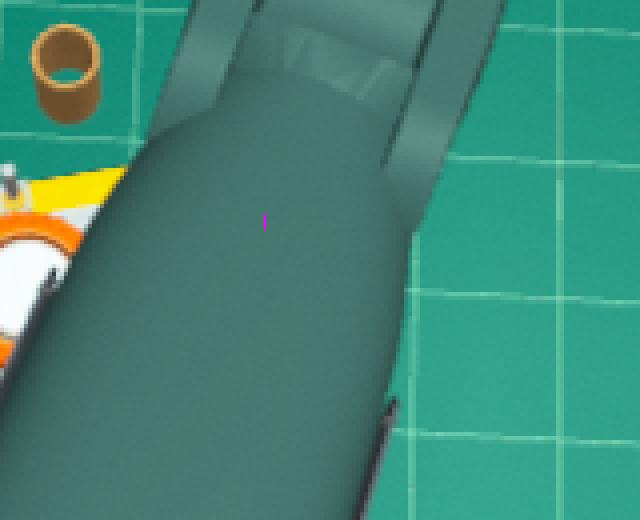

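In the scene view the fingertips sit at about (174,218) in the crop, on the projected tip at (174,216), directly over the red pad. The scene calibration therefore holds within a pixel. In the top view the arm hides the pad. Now I'll press, first to just short of the stop.

Emit:
step_arm(
  xyz=[
    [-3,0,20],
    [-3,0,38],
    [-3,0,46],
    [-3,0,58],
    [-3,0,70],
    [-3,0,82],
    [-3,0,94],
    [-3,0,102],
  ],
  roll=[0,0,0,0,0,0,0,0],
  grip=[0,0,0,0,0,0,0,0],
)

```text
time_s: 2.82
position: [0.5281, -0.0907, 0.099]
tool_rot: [0.627, 0.779, 0.0, 0.0]
ft_force: [-5.0, 2.4, 9.7]
opening: 0.0
```

Emit:
step_arm(
  xyz=[
    [0,0,3],
    [0,0,5],
    [0,0,6],
    [0,0,6],
  ],
  roll=[0,0,0,0],
  grip=[0,0,0,0],
)

```text
time_s: 3.32
position: [0.5283, -0.0909, 0.0932]
tool_rot: [0.627, 0.779, 0.0, 0.0]
ft_force: [-1.7, 1.7, 3.7]
opening: -0.0001
```

Emit:
step_arm(
  xyz=[
    [0,0,1],
    [0,0,2],
    [0,0,3],
    [0,0,3],
  ],
  roll=[0,0,0,0],
  grip=[0,0,0,0],
)

```text
time_s: 3.82
position: [0.5286, -0.091, 0.0927]
tool_rot: [0.627, 0.779, 0.001, 0.001]
ft_force: [-16.2, 6.2, 49.7]
opening: -0.0002
```

```bash
python3 - <<'E'
from go import *
to([.528,-.091,.20])
im=imaging.get_image("scene");out=cv2.resize(im[150:280,270:450],None,fx=4,fy=4,interpolation=cv2.INTER_NEAREST)
cv2.imwrite("pics/scene2.png",out[...,::-1])
E
```

```text
t 3.825 pos [ 0.5286 -0.091   0.0927] open -0.0002437964106069933 F [-16.1904   6.1773  49.729 ]
tool y az 12.33639685087666 down [ 0.003  -0.0007 -1.    ] q [-0.3226  0.3813 -0.333   0.8534  0.0003  1.0329]
shift mm [  -0.0393   -0.2806 -107.334 ]
```

View pics/scene2.png

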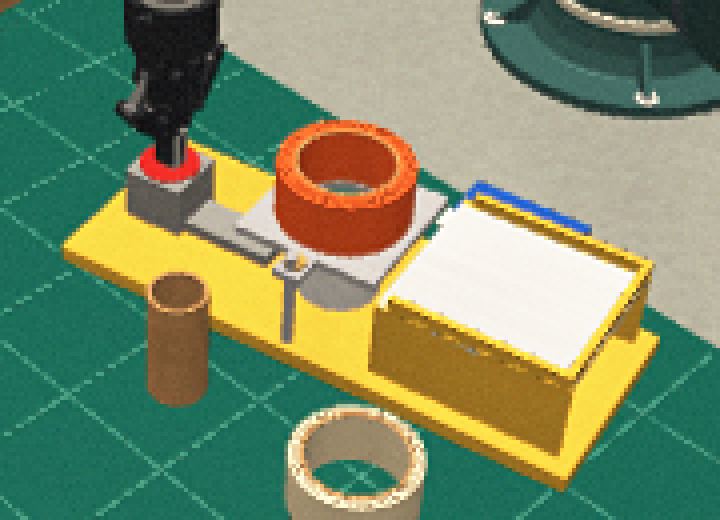

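The scene view shows the pad down on its block at (168,165) in the crop. The plate is raised, with the roll on it clear of the spindle at (345,185). The wrist reads 50 N at tip z = 71 mm, which is the stop. Next: back off, measure the roll.

Emit:
step_arm(
  xyz=[
    [0,0,-10],
    [0,0,-45],
    [0,0,-90],
    [0,0,-130],
    [0,0,-130],
  ],
  roll=[0,0,0,0,0],
  grip=[0,0,60,60,60],
)

```text
time_s: 4.5
position: [0.5297, -0.0917, 0.2225]
tool_rot: [0.627, 0.779, 0.001, 0.003]
ft_force: [0.8, 0.2, -0.4]
opening: 0.0545
```

```bash
python3 - <<'E'
from go import *
ims=[imaging.get_image(n) for n in("scene","top")]
cv2.imwrite("pics/scene3f.png",ims[0][...,::-1])
cv2.imwrite("pics/top3.png",cv2.resize(ims[1][170:290,200:380],None,fx=4,fy=4,interpolation=cv2.INTER_NEAREST)[...,::-1])
ro=[blob(mask(im,(3,140,120),(14,255,255),bx)) for im,bx in zip(ims,[(330,170,380,225),(265,190,325,250)])]
for r in ro: print(r[0],cv2.boundingRect(r[1]))
# hole (non-orange) centre via fitted ellipses of top rim in scene: rim rows
S=np.array([.4915,.069]);ey=np.array([-.215,.9766])
t=S-.090*ey; print("staging",t); to([*t,.134])
E
```

```text
[355.9231 196.3909] (339, 180, 36, 34)
[293.0565 207.8763] (281, 204, 32, 16)
staging [ 0.5109 -0.0189]
t 4.6 pos [ 0.5284 -0.0913  0.2194] open 0.0600837713553009 F [ 0.4926  0.1031 -1.1784]
tool y az 12.305294892162406 down [ 0.0007 -0.0002 -1.    ] q [-0.3232  0.2942 -0.0965  1.1794 -0.      1.0328]
shift mm [74.5636 -1.7639 85.3789]
```

View pics/top3.png

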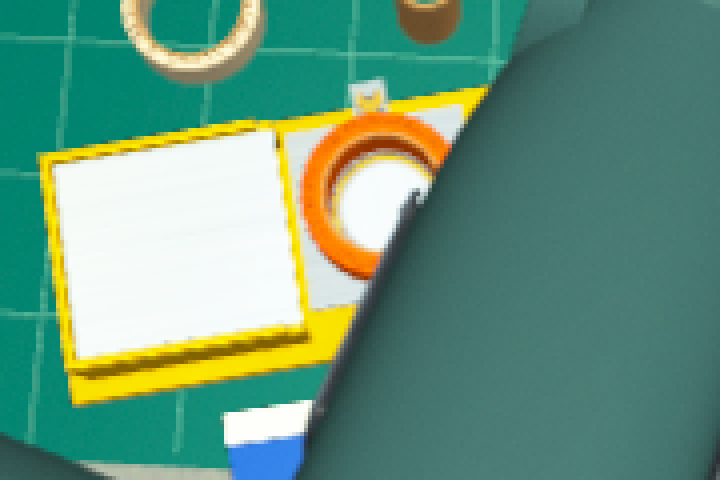

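View pics/scene3f.png

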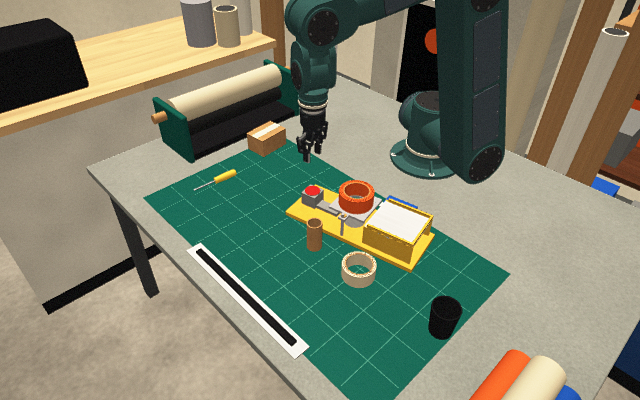

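The top view shows the raised roll at about (383,195) in the crop, still concentric with the spindle. The pad stays down at (312,190) in the scene view. I'll stage behind the roll with the fingers 60 mm apart, so they cradle it.

Emit:
step_arm(
  xyz=[
    [40,-1,0],
    [70,-2,10],
    [74,-2,40],
    [74,-2,70],
    [74,-2,85],
    [74,-2,85],
  ],
  roll=[0,0,0,0,0,0],
  grip=[60,60,60,60,60,60],
)

```text
time_s: 5.35
position: [0.5094, -0.0193, 0.1327]
tool_rot: [0.627, 0.779, -0.001, -0.002]
ft_force: [-0.8, -0.6, -0.2]
opening: 0.0604
```

```bash
python3 - <<'E'
from go import *
print(onz("scene",(356.7,190.5),.144),onz("top",(295.8,218.7),.144),tri((356.7,190.5),(295.8,218.7)))
im=imaging.get_image("scene");out=cv2.resize(im[130:260,270:450],None,fx=4,fy=4,interpolation=cv2.INTER_NEAREST)
cv2.imwrite("pics/scene4.png",out[...,::-1])
S=np.array([.4915,.069]);ey=np.array([-.215,.9766])
to([*(S+.093*ey),.134])
E
```

```text
[0.4934 0.072  0.144 ] [0.4885 0.0662 0.144 ] (array([0.4889, 0.0672, 0.1388]), np.float64(0.0017460270375647931))
t 5.4 pos [ 0.5101 -0.0195  0.1336] open 0.05954489312740074 F [-0.1911  0.1525  0.5011]
tool y az 12.28903206511099 down [-0.0018  0.0004 -1.    ] q [-0.1979  0.3081 -0.3233  0.9413 -0.      1.1584]
shift mm [183.4104   0.501   -0.2212]
```

View pics/scene4.png

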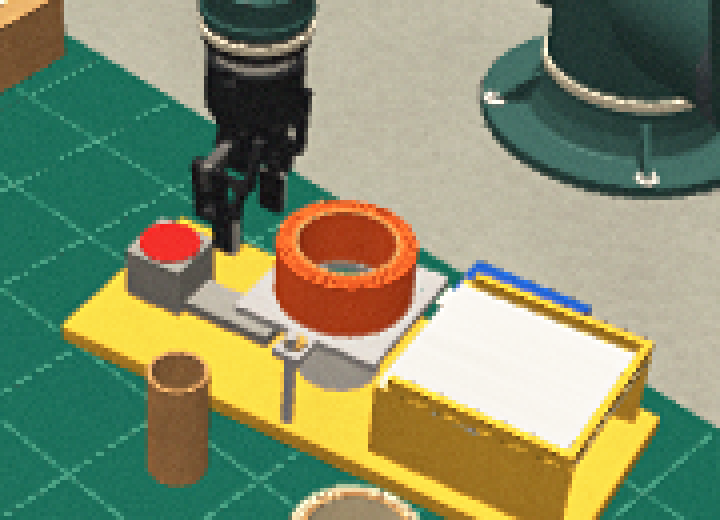

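The fingers stand behind the roll at about (240,200) in the crop, clear of it, the pad and the posts. The roll centre measures (0.491, 0.069), averaged over the views. Pushing now.

Emit:
step_arm(
  xyz=[
    [12,0,0],
    [24,0,0],
    [35,0,0],
    [47,0,0],
    [59,0,0],
    [71,0,0],
    [83,0,0],
    [95,0,0],
  ],
  roll=[0,0,0,0,0,0,0,0],
  grip=[60,60,60,60,60,60,60,60],
)

```text
time_s: 6.4
position: [0.4902, 0.0739, 0.1343]
tool_rot: [0.627, 0.779, -0.0, 0.0]
ft_force: [-0.3, -1.7, 2.1]
opening: 0.0602
```

```bash
python3 - <<'E'
from go import *
im=imaging.get_image("scene");out=cv2.resize(im[130:260,270:450],None,fx=4,fy=4,interpolation=cv2.INTER_NEAREST)
cv2.imwrite("pics/scene5.png",out[...,::-1])
S=np.array([.4915,.069]);ey=np.array([-.215,.9766])
to([*(S+.093*ey),.134])
E
```

```text
t 6.45 pos [0.4898 0.075  0.1342] open 0.060064274163551444 F [-1.1781  1.4746  0.3613]
tool y az 12.321625489212298 down [-0.0004  0.0006 -1.    ] q [-0.0131  0.2833 -0.3591  0.9288  0.0006  1.3427]
shift mm [86.8039  0.2501  0.2991]
```

View pics/scene5.png

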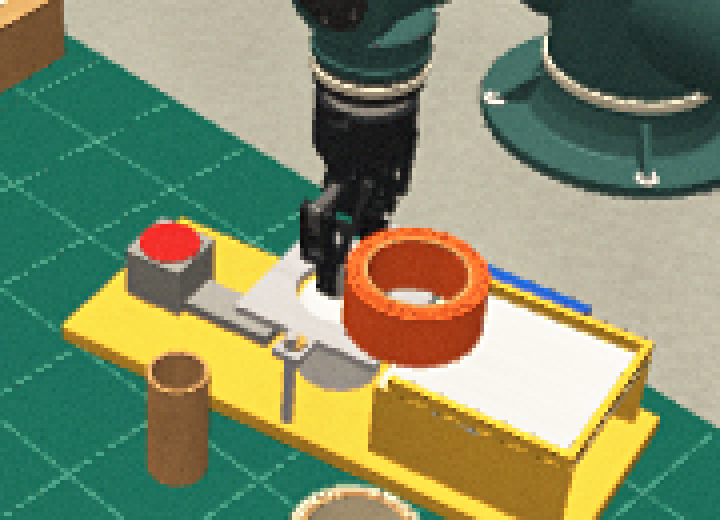

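The roll, centred at about (417,285) in the crop, is cradled between the fingers, half over the shelf and still nearly level. I'll keep pushing.

Emit:
step_arm(
  xyz=[
    [12,0,0],
    [24,0,0],
    [36,0,0],
    [48,0,0],
    [60,0,0],
    [72,0,0],
    [82,0,0],
    [87,0,0],
  ],
  roll=[0,0,0,0,0,0,0,0],
  grip=[60,60,60,60,60,60,60,60],
)

```text
time_s: 7.45
position: [0.4718, 0.1588, 0.1343]
tool_rot: [0.627, 0.779, 0.0, 0.0]
ft_force: [-0.8, -1.1, 0.4]
opening: 0.0606
```

```bash
python3 - <<'E'
from go import *
im=imaging.get_image("scene");out=cv2.resize(im[130:260,270:450],None,fx=4,fy=4,interpolation=cv2.INTER_NEAREST)
cv2.imwrite("pics/scene6.png",out[...,::-1])
S=np.array([.4915,.069]);ey=np.array([-.215,.9766])
to([*(S+.093*ey),.134])
E
```

```text
t 7.5 pos [0.4717 0.159  0.1343] open 0.06015277280522163 F [0.0208 0.9118 0.734 ]
tool y az 12.315735803934611 down [-0.0001  0.0002 -1.    ] q [ 0.1612  0.2866 -0.3539  0.9303  0.0002  1.517 ]
shift mm [ 0.8264 -0.0122  0.2845]
```

View pics/scene6.png

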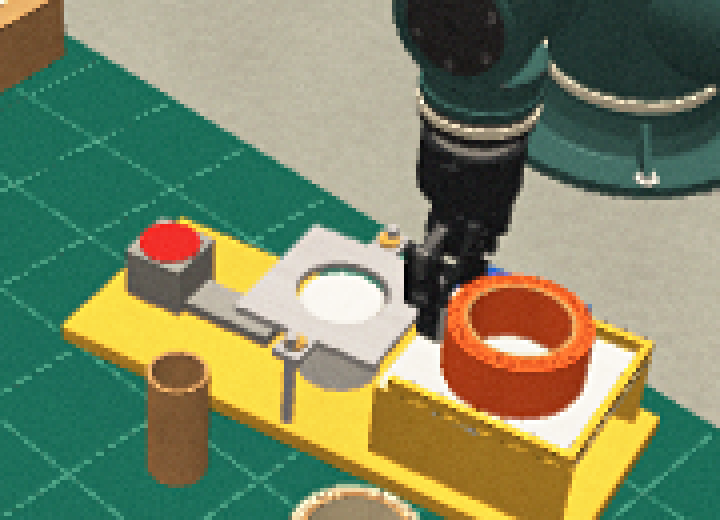

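The roll now sits flat on the shelf, centred at about (518,345) in the crop, within the rims and with a gap to the plate. Next I'll back off, rise, and move aside for a clear view.

Emit:
step_arm(
  xyz=[
    [-10,0,0],
    [-30,0,0],
    [-40,0,-30],
    [-60,0,-80],
    [-110,0,-110],
    [-170,0,-110],
    [-230,0,-110],
    [-230,0,-110],
  ],
  roll=[0,0,0,0,0,0,0,0],
  grip=[60,60,60,60,60,60,60,60],
)

```text
time_s: 8.5
position: [0.5212, -0.0709, 0.2439]
tool_rot: [0.629, 0.777, -0.0, 0.0]
ft_force: [0.2, -0.5, -0.4]
opening: 0.06
```

```bash
python3 - <<'E'
from go import *
ims=[imaging.get_image(n) for n in("scene","top")]
cv2.imwrite("pics/scene7.png",ims[0][...,::-1]);cv2.imwrite("pics/top7.png",ims[1][...,::-1])
cv2.imwrite("pics/z7.png",np.hstack([cv2.resize(ims[0][160:260,350:440],None,fx=4,fy=4,interpolation=0),cv2.resize(ims[1][180:280,200:300],None,fx=4,fy=4,interpolation=0)])[...,::-1])
S=np.array([.4915,.069]);ey=np.array([-.215,.9766]);ex=np.array([.9766,.215])
m=[mask(im,(3,140,120),(14,255,255),bx) for im,bx in zip(ims,[(370,180,430,245),(205,195,290,270)])]
for r in m: c=blob(r);print(c[0],cv2.boundingRect(c[1]))
to([.5,0,.25])
E
```

```text
[398.8168 216.1072] (380, 199, 39, 36)
[250.6725 241.3801] (230, 220, 32, 30)
t 8.6 pos [ 0.5206 -0.0676  0.2441] open 0.059940487870717 F [0.47   1.4876 0.179 ]
tool y az 12.167129401335927 down [-0.0004  0.0003 -1.    ] q [-0.2845  0.2663 -0.0688  1.2362  0.0002  1.0739]
shift mm [70.401  -5.8736 -5.8738]
```

View pics/z7.png

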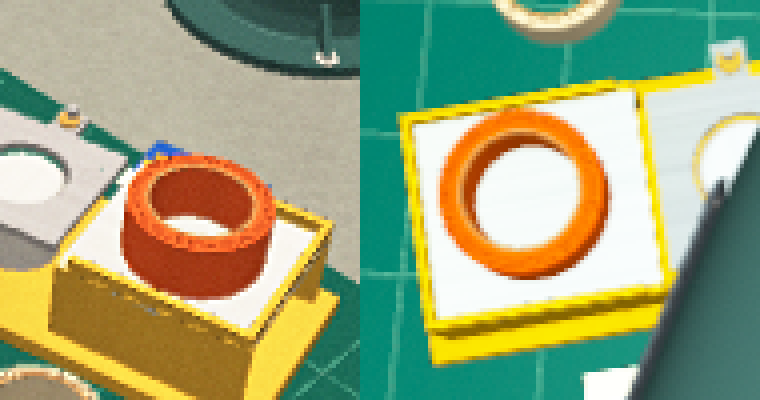

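View pics/top7.png

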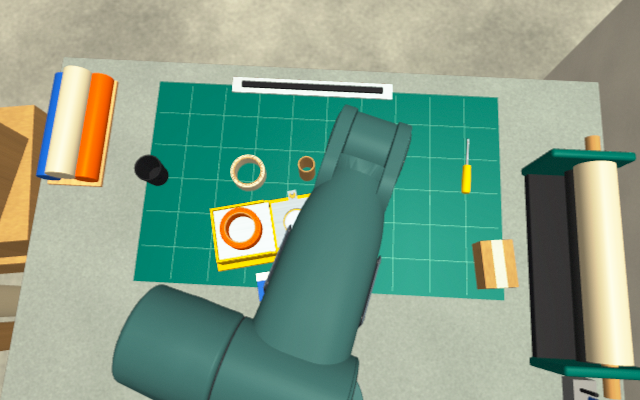

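The roll lies inside the rims in both views: its top-rim centre is at about (400,210) in the scene view and (240.5,227.5) in the top view. The bystanders look unmoved. I'll work out the position.

```bash
python3 - <<'E'
from go import *
S=np.array([.4915,.069]);ey=np.array([-.215,.9766]);ex=np.array([.9766,.215])
a,b=(399.9,210.2),(240.5,227.5)
for n,p in(("scene",onz("scene",a,.138)),("top",onz("top",b,.138)),("tri",tri(a,b)[0])):
    # same-camera spindle refs
    r={"scene":[.4965,.0725],"top":[.489,.067],"tri":[.4898,.0674]}[n]
    d=p[:2]-r;print(n,p,"x,y in stripper",d@ex,d@ey)
# bystander pixel changes
for n in("scene","top"):
    A=cv2.imread(f"pics/{n}0.png");B=cv2.imread(f"pics/{n}7.png")
    d=(cv2.absdiff(A,B).max(2)>60).astype(np.uint8)
    bx={"scene":dict(spare=(338,245,380,290),tube=(303,215,326,252),carton=(243,118,290,157),cup=(425,293,465,342),driver=(190,165,240,195)),
    "top":dict(spare=(225,150,270,193),tube=(295,153,318,182),carton=(470,235,520,293),cup=(130,150,172,188),driver=(458,135,476,196))}[n]
    print(n,{k:int(d[y0:y1,x0:x1].sum()) for k,(x0,y0,x1,y1) in bx.items()})
E
```

```text
scene [0.4627 0.2172 0.138 ] x,y in stripper -0.0019277402597494006 0.1485669536808744
top [0.4584 0.211  0.138 ] x,y in stripper 0.0011036245588245852 0.14718444411569576
tri [0.4584 0.213  0.1329] x,y in stripper 0.0006597851993979132 0.14889907421120055
scene {'spare': 0, 'tube': 0, 'carton': 0, 'cup': 0, 'driver': 0}
top {'spare': 0, 'tube': 0, 'carton': 0, 'cup': 0, 'driver': 0}
```

```bash
python3 -c "
from cell import job
print(job.job_done())"
```

```text
the job is handed in; nothing more can be done
None
```

The orange roll is on the take-off shelf, and I handed the job in at about 8.6 s; no verdict came back. I pressed the red pad to its stop, which lifted the roll clear of the spindle. Then I pushed the roll across with the fingers 60 mm apart and backed the arm away.

- **Press:** the fingertips reached z = 71 mm with about 50 N at the wrist, and the picture showed the plate up and the roll clear of the spindle, still above it.
- **Final place:** both views put the roll's centre at about y = 148 mm (allowed 122 to 172) and within 2 mm of the shelf's centre line. It looks flat, and the gripper is clear of everything.
- **Bystanders:** the cream roll, core tube, carton, cup and screwdriver show no pixel change in either view. The arm partly hid the squeegee in the last pictures, so I checked only its visible part, by eye, and it had not visibly moved.
- **Disagreement:** the two cameras differed by about 6 mm. The height I got by combining them came out 5 to 7 mm below the given heights for the pad, spindle and roll. I used positions between the two views, and measured the final place relative to the spindle in the same view. I therefore have no independent height check to 4 mm; "flat on the shelf" rests on the pictures.

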